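# Check-weigh a closed eyewear case and sort it full or empty

## Robot

A 6-joint arm with a two-finger parallel gripper is mounted at the origin on the work surface. World frame = base frame: x ahead of the robot, y to its left, z up, the work surface at z = 0. Lengths are in mm, angles in rad, forces in N, time in s.
With the tool pointing down it reaches from about 275 to 750 mm from the base axis. Payload 10.2 kg.
Tool frame: the origin (TCP) lies on the front face of the gripper's body, between the roots of the fingers; the fingertips stand 73 mm ahead of it and the grasp point (between the pads) lies ctrl.grip_depth ahead of it (ctrl.grip_depth is the distance from the TCP to the grasp point, in mm); z points along the fingers, y is the direction in which the jaws open and shut (so a half turn about z gives the same grasp; the last joint's range is limited). The gripper opens to 85 mm and grips with 20 to 120 N. Pads are 22 mm wide; open, the fingers measure 114 mm over their backs; the gripper's body (76 mm by 85 mm) begins 54 mm behind the grasp point. The pads swing forward as they close: fully open they stand 13 mm farther back than shut.
Start: joints at [-1.571, 0.313, 1.498, -0, 1.331, -0.223], TCP at [115.991, -512.033, 303.894] pointing down, gripper open.
Joint ranges: [-2.94, 2.94], [-0.97, 2.17], [0.19, 2.56], [-1.23, 4.37], [0.02, 3.11], [-2.88, 2.88]. Speed limits (rad/s): [2.39, 2.39, 3.01, 3.14, 3.14, 3.14].

## Interface

Orientations are given as a unit quaternion [w, x, y, z].
In Python, from rig import readout, capture, ctrl, nets gives the robot as it stands. The module is installed in compiled form; this text tells all that it offers.
- The arm moves only by the tool apply_moves, never from a script. Its argument "targets" is a list of rows, each a list of 4 numbers: the shift along the tool's x, y, z in cm, then the turn about the tool's z in degrees. A call has 1 to 8 rows; each row shifts and turns the commanded pose from where the row before left it, along the tool's axes as they then stand; what a row does not reach is not made up. A row lasts 1/10 s, in which the tool goes at most 50 mm and 8.59 degrees, less where a joint would pass 70% of its speed; a pose out of reach is approached as far as the arm can. A call with a gripper value outside its range is refused whole. "grip" is the finger opening in cm, from 0 to 8.54, set as the call begins (left out, the last holds). The fingers move at their own pace and stop on an object; "force" is the grip in N (left out, the last holds). Time passes only in rows, so rows that do not move let the fingers close. It gives the time, the measured TCP pose, the force and the opening at its end, in the units of the state.
- readout.sense(): the state, without advancing time (a new reading comes with each control period).
- capture(name): name is "side" or "top" or "wrist"; returns a dict with "img" (480x640x3 uint8, red, green, blue), "fov_y" (degrees; the focal length in pixels is half the picture's height over the tangent of half this angle, whatever the lens; pixels are square), "cx", "cy" (the principal point, pixels), "eye" and "rotation" of the camera in the world. Camera axes: x right, y down, z forward; pixel columns grow to the right and rows downward; lengths in mm; the calibration is good to about 2 mm. A picture is of the moment at which its call begins. There is no depth.
- ctrl.finish_job(): hands the job in, once; it reports no verdict.
Trained networks look in the newest picture that a camera, given by its name, has taken for a name from the list of things; names that differ only in an ending like _2 or _b are one class to them, and where a whole thing is asked for, a point or a joint stands for the part that bears it (a point fixed in the world has none). Each returns a list of dicts, best first, with "score" (0 to 1); they miss things now and then, are a little off and sometimes report something else, mostly with a low value. They report only what shows in the picture. A call takes as long as a camera call. They do not tell look-alikes from the thing itself.
- nets.boxes_of(camera, target): "location" ([column, row] as shares, 0 to 1, of the picture: columns of its width, rows of its height, amid what is visible of it).
The state is a dict: "time_s": time; "joints": joint angles; "dq": joint speeds; "tau": joint torques, N m; "eef_pos": TCP position; "ee_rot": TCP orientation; "force": force on the tool from outside, world axes, zero at the start; "wrist_torque": the same for the moment, N m; "grip_width": opening from 0.0 (shut) to 1.0 (fully open).
Only numpy, scipy, OpenCV 4.12 (cv2) and the standard library are available. Lean on these libraries where they do the work, as an engineer would, in place of code of your own. Each camera call takes 0.05 s, during which the arm holds its last target.

## Task

Find out by weighing whether the closed black case on the blue mat still holds its lens set: set it gently on the balance pan that has the blue stop, slide it along the pan until its end bears lightly on the stop, let go and let the beam settle. If that pan then hangs lower than the pan with the brass weight, the case is full: lay it flat in the green tray; if it hangs higher, the case is empty: lay it flat in the red tray. Never press hard on the balance or its stop, do not drop the case, and leave the other things on the bench where they are.

Things in the scene. Friction and masses are not known exactly. Their poses are not given: they have to be found in the camera images.
- case_center (a point): centre (half-way up) of the case to weigh: a closed black hard case, 156 mm long (its x axis) x 54 mm wide (y) x 42 mm high (z), lying flat on the 3 mm thick blue mat, long side within 30 degrees of the robot's x axis. It weighs about 0.2 kg if full, about 0.11 kg if empty; both look the same, both ends too
- pan_top (a point): middle of the upper face of the loading pan of the balance: a flat steel plate 190 mm (x) x 92 mm (y), 4 mm thick, always level (parallel linkage), about 115 mm above the bench at beam zero and up to 14 mm higher or lower as the beam tilts. x points away from the robot, along the pan, to the blue stop; y points left, along the beam, away from the pillar. The empty pan stands at its upper limit; pressing it down takes about 1 N and it yields down to its lower limit
- beam (a joint): tilt of the balance beam (rad), from -0.14 to 0.14: 0 level, positive when the loading pan (with the stop) is the lower one. The beam settles in about 1 s: below -0.03 for an empty case (the unloaded balance rests at -0.14), above 0.03 for a full one. Seen from beyond the table a red pointer in the middle of the beam leans over a white scale towards the lower pan
- pan: the loading pan with all it carries (also the stop); its origin lies on its beam pivot, 27 mm below pan_top, axes as pan_top
- stop: bracket of the end stop; origin on the pan's upper face, 84 mm from pan_top along x, axes as pan_top. It carries the blue stop plate, 80 mm wide (y), 22 mm high, rigid, clamped across the pan: the end of the case is slid against its near face. That face stands anywhere from 12 mm nearer than this origin to 12 mm beyond, as last set: not measured, to be found by feel or by eye
- balance: the whole balance: grey base 165 x 290 mm, 26 mm high, a central pillar with the scale and pointer up to 165 mm high, a loading pan to its left (+y, 100 mm from the middle), a round pan 100 mm across with a brass check weight to its right (-y, 100 mm). Origin at the centre of its underside, x away from the robot
- green_tray: green open tray for full cases, fixed, 225 mm (x) x 132 mm (y), 36 mm high, walls 4 mm, floor 4 mm thick; origin at the centre of its underside
- red_tray: red open tray for empty cases, same size as the green one; either may be the nearer to the balance
- case: the case to weigh (see case_center); its origin at the centre of its underside, 21 mm below case_center
- spare_case: a second, identical-looking black case (156 x 54 x 42 mm) lying on a cork mat at the back, not to be touched; origin at the centre of its underside
- cleaner: clear lens-cleaner bottle with a blue cap, 42 mm across, 115 mm tall, standing at the back; origin at the centre of its underside
- tape_roll: roll of clear packing tape lying flat at the back, 100 mm across, 48 mm high; origin at the centre of its underside
- white_box: white cardboard box, 165 x 65 x 55 mm, at the back; origin at the centre of its underside
- driver: small screwdriver, 130 mm long, lying between the robot and the balance; origin at its middle, at the underside
- scanner: black and grey hand scanner, about 170 mm long, 30 mm high, at the back right; origin under its head
- spare_weight: spare brass weight, 31 mm across, 36 mm tall, standing between the robot and the balance; origin at the centre of its underside
Not all that is in view belongs to the job. What is shaped like the case but orange is not meant.

How it is judged (in metres and radians):
On the way, in this order (a step that is already met when the one before it is completed fails the run):
1. the case, on the loading pan and in line with it, bears with its end on the blue stop (over 0.6 N) (x of case_center in the frame of pan_top between -0.03 and 0.03 m and y of case_center in the frame of pan_top between -0.02 and 0.02 m and z of case_center in the frame of pan_top between 0.014 and 0.028 m and angle between the x axis of case_center and the x axis of pan_top, either way round below 0.09 rad and contact force between case and stop above 0.6 N), for 0.1 s.
2. the case lies on the loading pan, let go, and the beam has come to rest (x of case_center in the frame of pan_top between -0.03 and 0.03 m and y of case_center in the frame of pan_top between -0.02 and 0.02 m and z of case_center in the frame of pan_top between 0.014 and 0.028 m and angle between the x axis of case_center and the x axis of pan_top, either way round below 0.09 rad and contact force between case and pan above 0.3 N and contact force between each of the fingers, the arm and case below 0.05 N and velocity of joint beam between -0.04 and 0.04 rad/s), for 0.5 s.
At the end, for the whole second after the job is handed in: The case lies flat, released and at rest inside the tray that its weight calls for: the green tray if it is full (over 0.153 kg), the red tray if it is empty (((x of case_center in the frame of green_tray between -0.042 and 0.042 m and y of case_center in the frame of green_tray between -0.042 and 0.042 m and z of case_center in the frame of green_tray below 0.034 m and contact force between case and green_tray above 1.5 N) or (x of case_center in the frame of red_tray between -0.042 and 0.042 m and y of case_center in the frame of red_tray between -0.042 and 0.042 m and z of case_center in the frame of red_tray below 0.034 m and contact force between case and red_tray between 0.5 and 1.5 N)) and angle between case_center's own z axis and vertical below 0.12 rad and linear speed of case below 0.02 m/s); the robot touches nothing.
It fails at once if the case is pushed against the stop with more than 12 N (contact force between case and stop above 12 N).
It fails at once if the case is pressed or knocked on the balance with more than 15 N (contact force between case and balance above 15 N).
It fails at once if the robot pushes the balance itself with more than 12 N (contact force between any of the fingers, the arm and balance above 12 N).
It fails at once if the case is dropped into a tray (knocks with more than 40 N) (contact force between case and green_tray above 40 N or contact force between case and red_tray above 40 N).
It fails at once if another thing on the bench is moved by more than 20 mm (distance of any of spare_case, cleaner, tape_roll, white_box, driver, scanner, spare_weight from where it was at the start of the episode above 0.02 m).
It also fails if it takes over 56 s, if anything falls off the work surface, if the arm or the gripper's body presses on something with over 40 N, if the wrist force passes 120 N, or if a joint passes its speed limit or range.

## Working session

There is one attempt and no reset: what is moved stays moved. The work goes in short steps, Python scripts to look and compute and a tool call to move; the robot and the scene stay as the last step left them, time stands still between calls to the robot, and variables do not carry over. Pictures are saved under pics/ and viewed, and the job is handed in when it is done.

Besides the shell and the picture viewer there is one more tool, called after "Call:" by a JSON object that holds its "name" and its "arguments". apply_moves: Moves the arm, as the interface text tells. Its arguments: {"type":"object","properties":{"targets":{"type":"array"},"grip":{"type":"number"},"force":{"type":"number"}},"required":["targets"]}

```bash
mkdir -p pics; cat > h.py <<'E'
import numpy as np, cv2
from rig import readout, capture, ctrl, nets
def save(c,n): cv2.imwrite('pics/'+n+'.png',c['img'][:,:,::-1])
def ray(c,u,v):
    f=240/np.tan(np.radians(c['fov_y'])/2)
    d=np.array([(u-c['cx'])/f,(v-c['cy'])/f,1.]); return np.array(c['eye'],float),np.array(c['rotation'],float).reshape(3,3)@d
def onz(c,u,v,z):
    e,d=ray(c,u,v); return e+d*(z-e[2])/d[2]
def proj(c,p):
    f=240/np.tan(np.radians(c['fov_y'])/2)
    q=np.array(c['rotation'],float).reshape(3,3).T@(np.array(p,float)-np.array(c['eye'],float)); return np.array([c['cx']+f*q[0]/q[2],c['cy']+f*q[1]/q[2]])
E
python3 - <<'E'
from h import *
np.set_printoptions(suppress=True,precision=3)
for n in ['side','top','wrist']:
    c=capture(n); save(c,n+'0'); print(n,c['fov_y'],c['cx'],c['cy'],c['eye'],c['rotation'])
    for t in ['case','pan_top','stop','green_tray','red_tray','balance']:
        print(t,[(round(r['score'],2),round(r['location'][0]*640),round(r['location'][1]*480)) for r in nets.boxes_of(n,t)][:3])
print(readout.sense(),ctrl.grip_depth)
E
```

```text
side 55.6648587909912 316.9028570388993 234.18779703603792 [-22.455 496.923 695.615] [ 0.17  -0.354  0.829 -0.398]
case [(0.71, 151, 370), (0.57, 248, 447)]
pan_top [(0.74, 246, 245)]
stop [(0.9, 219, 218), (0.63, 320, 176), (0.48, 384, 210)]
green_tray [(0.57, 420, 189)]
red_tray [(0.63, 383, 208)]
balance [(0.73, 278, 260)]
top 46.75283261000755 325.1534420629748 241.38924332112003 [ 440.426  -22.291 1537.054] [-0.031  0.713 -0.7    0.025]
case [(0.92, 180, 256), (0.64, 186, 347), (0.42, 313, 305)]
pan_top [(0.81, 274, 237)]
stop [(0.52, 275, 198)]
green_tray [(0.71, 476, 278)]
red_tray [(0.9, 427, 271)]
balance [(0.67, 302, 246)]
wrist 59.58352318088514 323.99015079139707 241.11954601861612 [ 182.37  -495.435  374.266] [ 0.106  0.774 -0.619 -0.084]
case []
pan_top []
stop []
green_tray []
red_tray []
balance []
{'time_s': 1.05, 'joints': array([-1.571,  0.313,  1.498,  0.   ,  1.331, -0.223]), 'dq': array([ 0.   , -0.001,  0.001, -0.   ,  0.   , -0.001]), 'tau': array([  0.   , -41.217, -25.99 ,  -0.   ,   0.001,  -0.   ]), 'eef_pos': array([ 115.985, -512.048,  303.917]), 'ee_rot': array([ 0.   ,  0.994,  0.111, -0.   ]), 'force': array([ 0.052, -0.814, -0.275]), 'wrist_torque': array([ 0.001, -0.007, -0.035]), 'grip_width': 0.996407636565301} 53.900000000000006
```

View pics/top0.png

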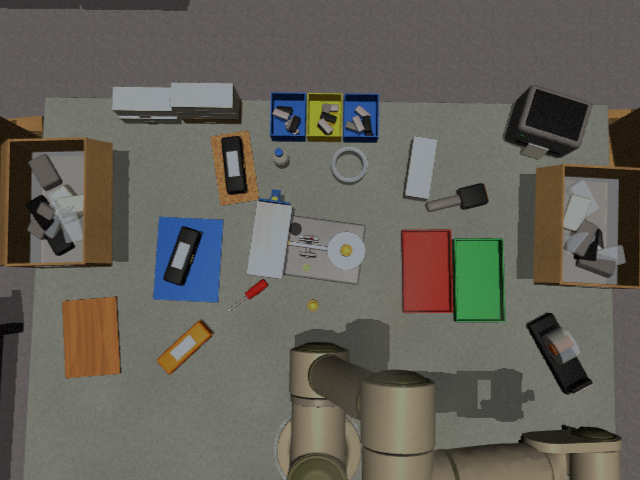

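View pics/side0.png

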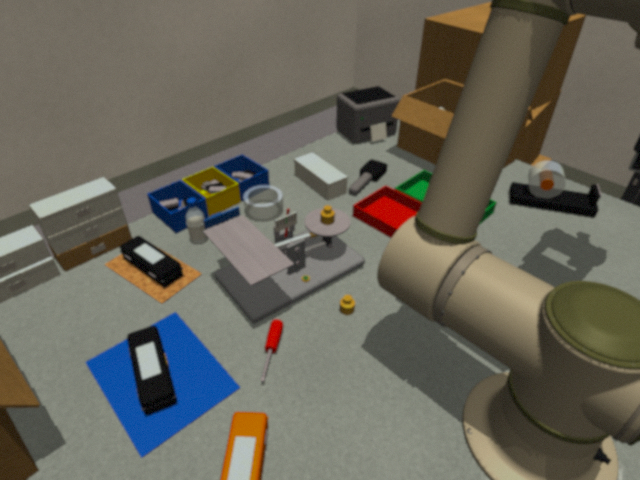

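```bash
python3 - <<'E'
import re
s=open('h.py').read()
s=s.replace("np.array(c['rotation'],float).reshape(3,3)","RM(c)")
s=s.replace("def save","from scipy.spatial.transform import Rotation as R\ndef RM(c): w,x,y,z=c['rotation']; return R.from_quat([x,y,z,w]).as_matrix()\ndef save",1)
s+='''
import pickle
def load(n): return pickle.load(open(n+'.pkl','rb'))
def snap(cam,n):
    c=capture(cam); save(c,n); pickle.dump({k:(c[k] if not hasattr(c[k],'tolist') else np.array(c[k])) for k in c},open(n+'.pkl','wb')); return c
'''
open('h.py','w').write(s)
E
python3 - <<'E'
from h import *
np.set_printoptions(suppress=True,precision=1)
c=snap('top','topA');d=snap('side','sideA')
cv2.imwrite('pics/topcrop.png',cv2.resize(c['img'][150:400,130:390,::-1],None,fx=3,fy=2.4*1.25/1.25,interpolation=cv2.INTER_CUBIC))
print(onz(c,180,256,45),onz(c,186,347,45),onz(c,274,237,129),onz(c,476,278,4),onz(c,427,271,4))
print(onz(d,151,370,24),onz(d,248,447,24))
E
```

```text
[513.  382.8  45. ] [271.  357.5  45. ] [561.4 121.8 129. ] [ 468.3 -423.9    4. ] [ 485.2 -289.3    4. ]
[510.1 382.8  24. ] [287.1 343.2  24. ]
```

```bash
python3 - <<'E'
from h import *
c=load('topA')
im=c['img'][:,:,::-1]
cv2.imwrite('pics/cropCase.png',cv2.resize(im[205:315,145:235],None,fx=5,fy=5,interpolation=cv2.INTER_CUBIC))
cv2.imwrite('pics/cropPan.png',cv2.resize(im[180:320,235:375],None,fx=4.2,fy=4.2,interpolation=cv2.INTER_CUBIC))
cv2.imwrite('pics/cropTray.png',cv2.resize(im[220:330,390:515],None,fx=5,fy=5,interpolation=cv2.INTER_CUBIC))
E
```

```text
(no output)
```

View pics/cropCase.png

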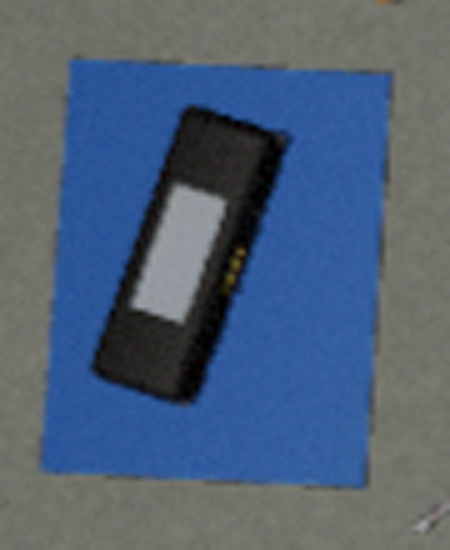

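View pics/cropPan.png

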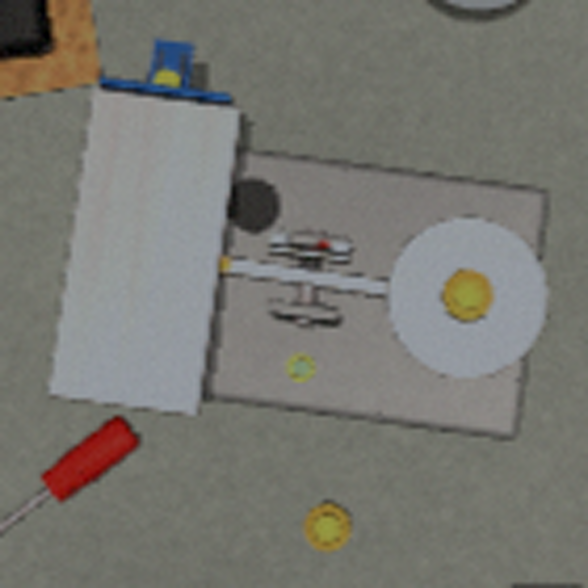

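View pics/cropTray.png

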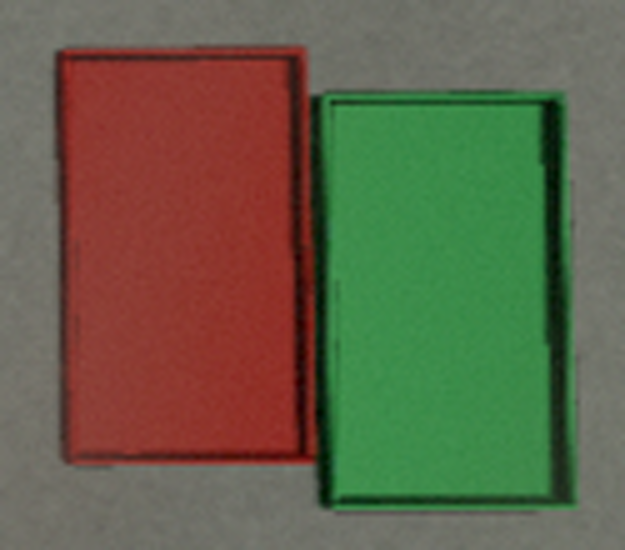

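```bash
python3 - <<'E'
from h import *
np.set_printoptions(suppress=True,precision=1)
c=load('topA')
def P(l,s,o,z): return np.array([onz(c,o[0]+u/s-.5+.5/s,o[1]+v/s-.5+.5/s,z) for u,v in l])
pan=P([(50,396),(197,413),(241,108),(97,88)],4.2,(235,180),129)
print('pan',pan,pan.mean(0)); e=lambda a,b:(b-a)[:2]
for i in range(4):
    v=pan[(i+1)%4]-pan[i]; print(np.linalg.norm(v),np.degrees(np.arctan2(v[1],v[0])))
print('stop top edge', P([(100,89),(232,102)],4.2,(235,180),151))
case=P([(94,373),(178,398),(272,130),(190,106)],5,(145,205),45)
print('case',case,case.mean(0))
for i in range(4):
    v=case[(i+1)%4]-case[i]; print(np.linalg.norm(v),np.degrees(np.arctan2(v[1],v[0])))
for n,l in [('red',[(60,48),(306,46),(316,462),(66,464)]),('green',[(318,93),(565,92),(577,505),(322,508)])]:
    t=P(l,5,(390,220),36); print(n,t,t.mean(0))
    for i in range(4):
        v=t[(i+1)%4]-t[i]; print(np.linalg.norm(v),np.degrees(np.arctan2(v[1],v[0])))
E
```

```text
pan [[466.4 189.2 129. ]
 [457.7 100.2 129. ]
 [643.5  77.8 129. ]
 [654.4 165.9 129. ]] [555.5 133.3 129. ]
89.44769568729326 -95.58428044640932
187.18362178109584 -6.884427287476902
88.8052633813559 82.96526767273465
189.44715842041785 172.92814941033078
stop top edge [[650.5 161.1 151. ]
 [643.9  81.7 151. ]]
case [[449.9 425.1  45. ]
 [437.3 379.3  45. ]
 [582.6 333.9  45. ]
 [595.  378.8  45. ]] [516.2 379.3  45. ]
47.46353824198272 -105.40286503652736
152.31633365967838 -17.358711915956786
46.60575597100987 74.67762956282928
152.28259863991008 162.3178788167507
red [[ 596.4 -214.6   36. ]
 [ 599.7 -347.9   36. ]
 [ 375.7 -353.1   36. ]
 [ 372.3 -219.3   36. ]] [ 486.  -283.7   36. ]
133.293111850294 -88.58357873246057
224.07905750756106 -178.66367270156388
133.85886686345907 91.47455875746968
224.21638658108134 1.1918215795992155
green [[ 574.3 -354.3   36. ]
 [ 577.  -487.8   36. ]
 [ 355.3 -492.4   36. ]
 [ 351.3 -356.3   36. ]] [ 464.5 -422.7   36. ]
133.44717580973676 -88.81116405832742
221.7244206914642 -178.79987024159476
136.18419958371084 91.69596359614854
222.94597808615904 0.4980233440419983
```

```bash
cat >> h.py <<'E'
def yaw(s):
    w,x,y,z=s['ee_rot']; m=R.from_quat([x,y,z,w]).as_matrix(); return m
def plan(dst,s=None):
    "dst world xyz -> tool shift cm"
    s=s or readout.sense(); m=yaw(s); d=m.T@(np.array(dst,float)-s['eef_pos'])/10
    print('tool shift cm',np.round(d,2),'yaw x',round(float(np.degrees(np.arctan2(m[1,0],m[0,0]))),2),'zdown',np.round(m[:,2],4)); return d
E
python3 - <<'E'
from h import *
c=capture('wrist'); print(onz(c,324,241,0),RM(c)[:,2],RM(c)[:,0])
plan([480,120,304]); plan([515,381,304])
E
```

```text
[  81.30508134 -518.50587724    0.        ] [-0.26051253 -0.05943586 -0.96363925] [ 2.20327936e-01 -9.75425672e-01  5.98849510e-04]
tool shift cm [ 4.946e+01 -5.360e+01 -1.000e-02] yaw x 12.76 zdown [ 0. -0. -1.]
tool shift cm [ 5.864e+01 -7.828e+01 -1.000e-02] yaw x 12.76 zdown [ 0. -0. -1.]
```

Call:
{"name": "apply_moves", "arguments": {"targets": [[1.8,-1.65,0,0],[3.6,-3.3,0,0],[3.6,-3.3,0,0],[3.6,-3.3,0,0],[3.6,-3.3,0,0],[3.6,-3.3,0,0],[3.6,-3.3,0,0],[3.6,-3.3,0,0]]}}

```text
time_s: 2.0
eef_pos: [325.3, -209.2, 304.2]
ee_rot: [0.0, 0.994, 0.111, 0.0]
force: [0.8, -1.2, -0.1]
grip_width: 0.999
```

Call:
{"name": "apply_moves", "arguments": {"targets": [[3.6,-3.3,0,0],[3.6,-3.3,0,0],[3.6,-3.3,0,0],[3.6,-3.3,0,0],[3.6,-3.3,0,0],[3.6,-3.3,0,0],[3.6,-3.3,0,0],[3.6,-3.3,0,0]]}}

```text
time_s: 2.8
eef_pos: [548.0, 112.2, 303.9]
ee_rot: [0.0, 0.994, 0.111, 0.0]
force: [0.4, -2.0, 0.2]
grip_width: 1.001
```

Call:
{"name": "apply_moves", "arguments": {"targets": [[1.8,-1.65,0,0],[0,0,0,6.6],[0,0,0,6.6],[0,0,0,6.6],[0,0,0,0],[0,0,0,0]]}}

```text
time_s: 3.4
eef_pos: [561.1, 130.2, 303.9]
ee_rot: [-0.0, 0.998, -0.06, -0.0]
force: [-0.7, 0.8, -0.1]
grip_width: 0.997
```

```bash
python3 - <<'E'
from h import *
c=snap('wrist','wA')
for t in ['pan_top','stop']:
    print(t,[(round(r['score'],2),round(r['location'][0]*640),round(r['location'][1]*480)) for r in nets.boxes_of('wrist',t)][:3])
s=readout.sense();print(s['eef_pos'],s['joints'],s['force'],s['time_s'])
E
```

```text
pan_top [(0.84, 320, 211), (0.53, 50, 284)]
stop []
[561.08591568 130.13179133 303.93355866] [2.45840888e-02 4.26103689e-01 1.33717877e+00 4.03660981e-07
 1.37826492e+00 1.71649821e+00] [0.28130432 0.88446482 0.09034859] 3.55
```

View pics/wA.png

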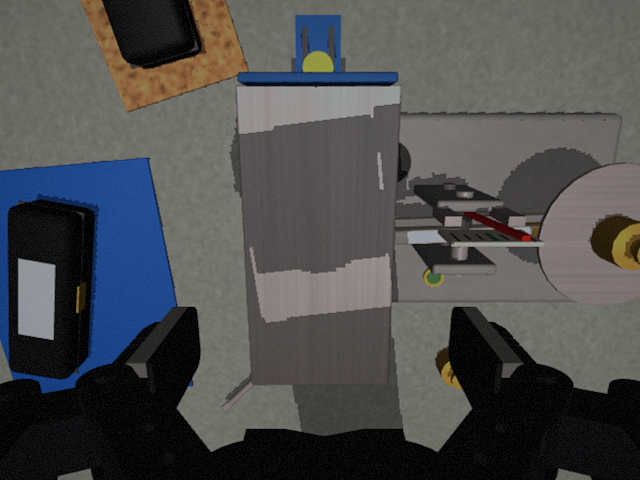

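```bash
python3 - <<'E'
from h import *
np.set_printoptions(suppress=True,precision=1)
c=load('wA')
cv2.imwrite('pics/cropStop.png',cv2.resize(c['img'][40:140,225:415,::-1],None,fx=4,fy=4,interpolation=cv2.INTER_CUBIC))
p=np.array([onz(c,u,v,129) for u,v in [(250,384),(388,384),(400,87),(236,87)]]);print(p,p.mean(0))
for i in range(4):
    v=p[(i+1)%4]-p[i]; print(np.linalg.norm(v),np.degrees(np.arctan2(v[1],v[0])))
E
```

```text
[[468.5 192.9 129. ]
 [457.3 101.1 129. ]
 [643.6  79.6 129. ]
 [654.5 169.3 129. ]] [556.  135.7 129. ]
92.51938321019234 -96.90960414216156
187.52942741302516 -6.582815415265946
90.35673306985744 83.10182421312462
187.51154045454695 172.7563950141317
```

View pics/cropStop.png

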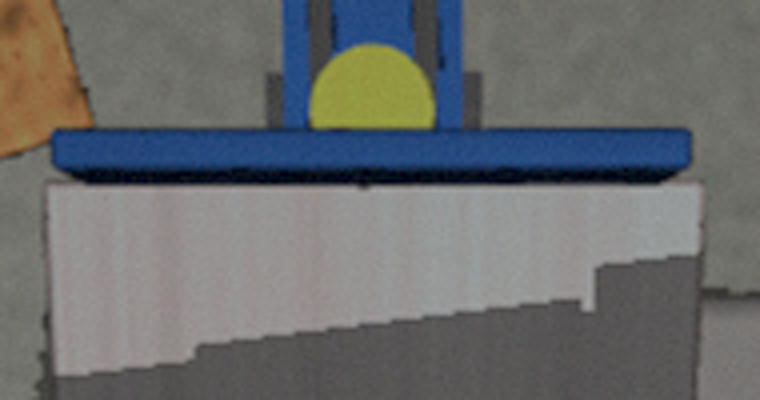

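```bash
python3 - <<'E'
from h import *
np.set_printoptions(suppress=True,precision=1)
c=load('wA'); a=onz(c,318,85.8,129); b=onz(c,318,82,151); n=onz(c,319,384,129); print(a,b,n,np.linalg.norm(a-n))
c=snap('top','topB'); d=c['img'][205:315,145:235,::-1]
s=readout.sense(); plan([515,381,304]); plan([515,381,200])
E
```

```text
[649.7 124.4 129. ] [649.5 124.1 151. ] [462.9 147.  129. ] 188.13954733447963
tool shift cm [ -7.6 -24.3  -0. ] yaw x -6.96 zdown [ 0. -0. -1.]
tool shift cm [ -7.6 -24.3  10.4] yaw x -6.96 zdown [ 0. -0. -1.]
```

Call:
{"name": "apply_moves", "arguments": {"targets": [[-1.27,-4.05,0,0],[-1.27,-4.05,0,0],[-1.27,-4.05,0,0],[-1.27,-4.05,0,0],[-1.27,-4.05,2.0,0],[-1.25,-4.05,2.0,0],[0,0,2.0,5.2],[0,0,1.0,5.2]]}}

```text
time_s: 4.4
eef_pos: [514.4, 381.7, 231.6]
ee_rot: [0.001, 0.988, -0.152, -0.001]
force: [0.2, -0.9, -0.6]
grip_width: 1.005
```

Call:
{"name": "apply_moves", "arguments": {"targets": [[0,0,0,0],[0,0,0,0]]}}

```text
time_s: 4.6
eef_pos: [515.7, 380.6, 234.5]
ee_rot: [-0.0, 0.989, -0.15, 0.0]
force: [0.1, -0.1, -0.1]
grip_width: 1.004
```

```bash
python3 - <<'E'
from h import *
c=snap('wrist','wB')
print([(round(r['score'],2),round(r['location'][0]*640),round(r['location'][1]*480)) for r in nets.boxes_of('wrist','case')][:3])
s=readout.sense();print(s['eef_pos'],s['joints'],s['force'],s['time_s'])
E
```

```text
[(0.82, 439, 424), (0.73, 324, 220)]
[515.78122073 380.55818377 234.96972826] [4.53207831e-01 6.22791781e-01 1.20867211e+00 2.28852958e-05
 1.30844994e+00 2.32665676e+00] [ 0.67210917  0.35300697 -0.1446041 ] 4.7
```

View pics/wB.png

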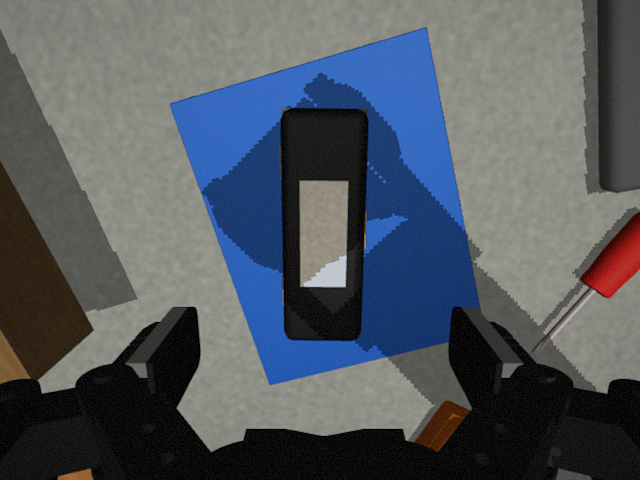

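```bash
python3 - <<'E'
from h import *
np.set_printoptions(suppress=True,precision=1)
c=load('wB')
p=np.array([onz(c,u,v,42) for u,v in [(286,339),(361,339),(368,110),(282,110)]]);print(p,p.mean(0))
for i in range(4):
    v=p[(i+1)%4]-p[i]; print(np.linalg.norm(v),np.degrees(np.arctan2(v[1],v[0])))
plan([*p.mean(0)[:2],87])
E
```

```text
[[451.6 430.   42. ]
 [436.1 380.2  42. ]
 [581.1 334.3  42. ]
 [596.5 383.5  42. ]] [516.3 382.   42. ]
52.16366170687545 -107.30952623219436
152.09050320152568 -17.55134740753797
51.49552060400177 72.67833705152093
152.10569833915739 162.1969928831234
tool shift cm [-0.  -0.1 14.8] yaw x -17.34 zdown [ 0.  0. -1.]
```

Call:
{"name": "apply_moves", "arguments": {"targets": [[0,-0.15,3.0,0.2],[0,0,4.0,0],[0,0,3.5,0],[0,0,2.5,0],[0,0,1.3,0],[0,0,0.5,0],[0,0,0,0],[0,0,0,0]]}}

```text
time_s: 5.5
eef_pos: [516.5, 382.4, 87.5]
ee_rot: [-0.001, 0.988, -0.153, 0.001]
force: [0.5, 0.4, 0.5]
grip_width: 0.999
```

Call:
{"name": "apply_moves", "arguments": {"targets": [[0,0,0,0],[0,0,0,0],[0,0,0,0],[0,0,0,0],[0,0,0,0],[0,0,0,0],[0,0,0,0],[0,0,0,0]], "grip": 4.6, "force": 30}}

```text
time_s: 6.3
eef_pos: [516.1, 382.2, 86.7]
ee_rot: [-0.0, 0.988, -0.153, 0.0]
force: [-1.2, -1.3, 6.0]
grip_width: 0.625
```

Call:
{"name": "apply_moves", "arguments": {"targets": [[0,0,-1.0,0],[0,0,-3.0,0],[0,0,-4.5,0],[0,0,-4.5,0],[0,0,-3.0,0],[0,0,-1.2,0],[0,0,0,0],[0,0,0,0]]}}

```text
time_s: 7.1
eef_pos: [515.4, 381.9, 255.8]
ee_rot: [0.001, 0.988, -0.153, -0.001]
force: [0.1, -0.1, -1.6]
grip_width: 0.627
```

Call:
{"name": "apply_moves", "arguments": {"targets": [[0,0,0,-5.3],[0,0,0,-5.3],[0,0,0,0],[0,0,0,0]]}}

```text
time_s: 7.5
eef_pos: [515.6, 382.0, 256.3]
ee_rot: [0.001, 0.998, -0.063, -0.001]
force: [0.1, 0.1, -2.5]
grip_width: 0.627
```

```bash
python3 - <<'E'
from h import *
c=snap('wrist','wC')
plan([552.3,136,259])
s=readout.sense();print(s['eef_pos'],s['joints'],s['force'],s['wrist_torque'],s['grip_width'],s['time_s'])
E
```

```text
tool shift cm [ 6.7  23.95 -0.21] yaw x -7.16 zdown [-1.8e-03 -9.0e-04 -1.0e+00]
[515.70741062 381.98400595 256.70729904] [4.55288951e-01 6.09180540e-01 1.17381414e+00 2.80396389e-05
 1.36060120e+00 2.15112497e+00] [ 0.16054865  0.15023664 -1.19550515] [ 0.03262693 -0.01362438  0.00402125] 0.629695226716715 7.55
```

View pics/wC.png

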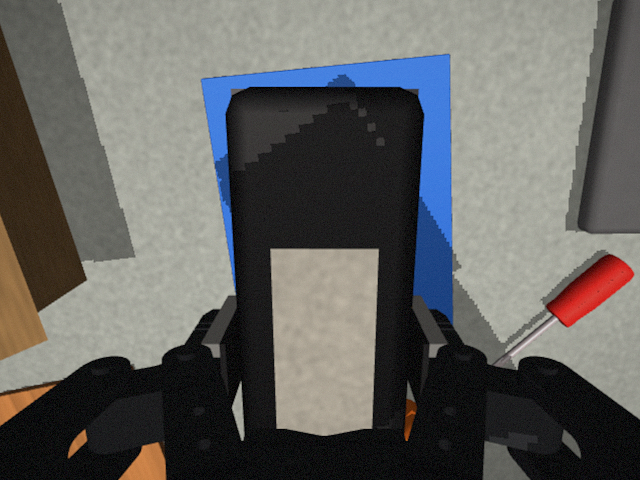

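Call:
{"name": "apply_moves", "arguments": {"targets": [[0.5,2.0,-0.2,0],[1.1,4.0,0,0],[1.2,4.0,0,0],[1.2,4.0,0,0],[1.1,4.0,0,0],[0.9,3.5,0,-0.2],[0.5,1.7,0,0],[0.2,0.8,0,0]]}}

```text
time_s: 8.35
eef_pos: [553.2, 134.1, 259.6]
ee_rot: [0.0, 0.998, -0.061, -0.0]
force: [-0.1, 0.5, -1.8]
grip_width: 0.626
```

Call:
{"name": "apply_moves", "arguments": {"targets": [[0,0,0,0],[0,0,0,0],[0,0,0,0]]}}

```text
time_s: 8.65
eef_pos: [552.9, 136.8, 259.8]
ee_rot: [-0.0, 0.998, -0.059, -0.0]
force: [0.0, 0.8, -1.7]
grip_width: 0.628
```

```bash
python3 - <<'E'
from h import *
np.set_printoptions(suppress=True,precision=2)
c=snap('wrist','wD');snap('side','sD')
plan([552.3,136,219])
for i in range(3):
    if i: capture('top')
    s=readout.sense();print(s['eef_pos'],s['joints'],s['force'],s['wrist_torque'],s['grip_width'],s['time_s'])
E
```

```text
tool shift cm [-0.05  0.07  4.09] yaw x -6.77 zdown [-0.  0. -1.]
[552.9  136.58 259.85] [0.04 0.45 1.42 0.   1.27 1.73] [-0.28 -1.42 -2.56] [0.04 0.01 0.02] 0.6270373981295996 8.75
[552.91 136.46 259.85] [0.04 0.45 1.42 0.   1.27 1.73] [ 0.18 -0.69 -1.92] [-0.   -0.02 -0.01] 0.6260712784077181 8.8
[552.96 136.28 259.89] [0.04 0.45 1.42 0.   1.27 1.73] [-0.3   0.32 -1.59] [0.05 0.01 0.  ] 0.625667701034902 8.85
```

View pics/wD.png

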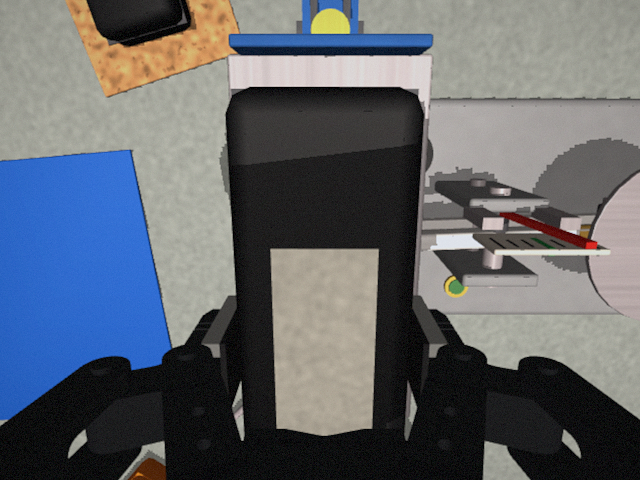

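View pics/sD.png

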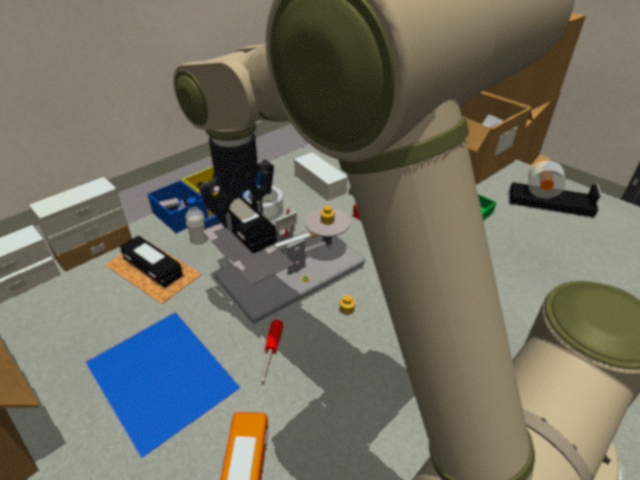

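Call:
{"name": "apply_moves", "arguments": {"targets": [[0,0,1.5,0],[0,0,1.5,0],[0,0,0.8,0],[0,0,0.4,0],[0,0,0.2,0],[0,0,0,0],[0,0,0,0],[0,0,0,0]]}}

```text
time_s: 9.65
eef_pos: [553.2, 135.7, 216.3]
ee_rot: [-0.0, 0.998, -0.06, 0.0]
force: [0.7, -0.5, -2.3]
grip_width: 0.623
```

Call:
{"name": "apply_moves", "arguments": {"targets": [[0,0,0.2,0],[0,0,0.2,0],[0,0,0.2,0],[0,0,0,0],[0,0,0,0],[0,0,0,0]]}}

```text
time_s: 10.25
eef_pos: [553.0, 135.7, 209.9]
ee_rot: [0.0, 0.998, -0.06, -0.0]
force: [-0.4, -1.1, -1.3]
grip_width: 0.627
```

```bash
python3 - <<'E'
from h import *
np.set_printoptions(suppress=True,precision=2)
c=snap('wrist','wE')
plan([572,133.6,209])
for i in range(4):
    if i: capture('top')
    s=readout.sense();print(s['eef_pos'],s['force'],s['wrist_torque'],s['time_s'])
E
```

```text
tool shift cm [ 1.91 -0.02  0.1 ] yaw x -6.83 zdown [ 0. -0. -1.]
[553.04 135.7  209.98] [-0.2   0.44 -1.29] [0.06 0.05 0.01] 10.3
[553.05 135.7  209.95] [-0.36  0.22 -1.19] [ 0.03 -0.03  0.  ] 10.35
[553.04 135.72 209.94] [-0.6  -0.2  -0.16] [0.04 0.02 0.02] 10.4
[553.05 135.7  209.96] [-0.29 -0.58 -0.65] [0.07 0.03 0.02] 10.45
```

View pics/wE.png

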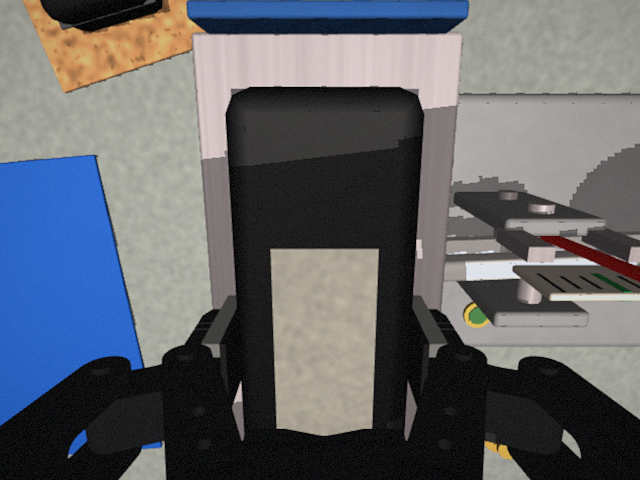

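```bash
python3 - <<'E'
from h import *
c=load('wE')
for z in (129,125):
    a=onz(c,328,34,z);b=onz(c,328,89,z); l=onz(c,193,36,z); r=onz(c,462,36,z); print(a,b,np.linalg.norm(a-b),np.linalg.norm(l-r), (l+r)/2)
E
```

```text
[649.11431438 124.41944723 129.        ] [632.14657527 126.41979758 129.        ] 17.085244269163088 88.72897512663371 [648.53557608 124.64962439 129.        ]
[649.86754748 124.29225495 125.        ] [632.45128515 126.34548232 125.        ] 17.536873614055132 91.07442645750564 [649.27351088 124.52851658 125.        ]
```

Call:
{"name": "apply_moves", "arguments": {"targets": [[0.3,0,0,0],[0.4,0,0,0],[0.4,0,0,0],[0.2,0,0,0],[0.1,0,0,0],[0,0,0,0],[0,0,0,0]]}}

```text
time_s: 11.15
eef_pos: [567.1, 134.0, 210.0]
ee_rot: [0.0, 0.998, -0.06, 0.0]
force: [-0.1, 0.4, -0.2]
grip_width: 0.63
```

Call:
{"name": "apply_moves", "arguments": {"targets": [[0.1,0,0,0],[0,0,0,0],[0,0,0,0]]}}

```text
time_s: 11.45
eef_pos: [567.9, 133.9, 209.9]
ee_rot: [0.0, 0.998, -0.06, 0.0]
force: [0.1, 1.4, -2.1]
grip_width: 0.628
```

Call:
{"name": "apply_moves", "arguments": {"targets": [[0.05,0,0,0],[0,0,0,0],[0,0,0,0]]}}

```text
time_s: 11.75
eef_pos: [568.4, 133.9, 209.9]
ee_rot: [-0.0, 0.998, -0.06, -0.0]
force: [-0.8, -0.3, -0.4]
grip_width: 0.629
```

Call:
{"name": "apply_moves", "arguments": {"targets": [[0.05,0,0,0],[0,0,0,0],[0,0,0,0]]}}

```text
time_s: 12.05
eef_pos: [569.0, 133.8, 209.9]
ee_rot: [-0.0, 0.998, -0.06, 0.0]
force: [0.1, 0.4, -1.5]
grip_width: 0.631
```

```bash
python3 - <<'E'
from h import *
np.set_printoptions(suppress=True,precision=2)
c=snap('wrist','wF')
f=[]
for i in range(5):
    if i: capture('top')
    s=readout.sense();f.append(s['force'])
print(np.array(f),np.mean(f,0),s['eef_pos'],s['time_s'])
cv2.imwrite('pics/wFc.png',cv2.resize(c['img'][0:150,170:480,::-1],None,fx=2.5,fy=2.5))
E
```

```text
[[-0.23  0.07 -0.5 ]
 [-0.21 -0.94 -1.26]
 [-0.49 -1.11 -1.12]
 [-0.93  0.81 -0.98]
 [-0.34  0.27 -1.92]] [-0.44 -0.18 -1.16] [568.96 133.81 209.89] 12.3
```

View pics/wFc.png

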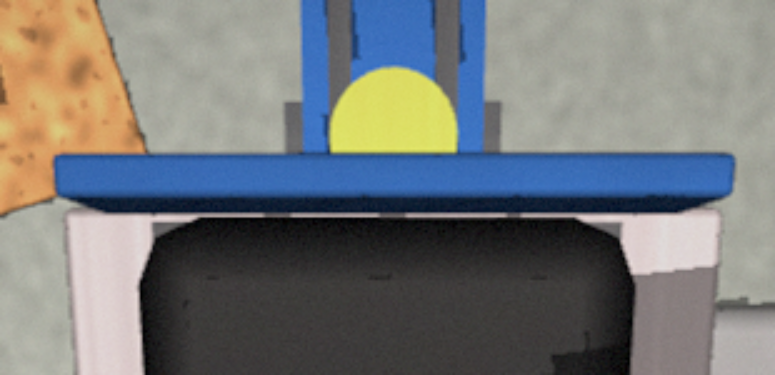

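Call:
{"name": "apply_moves", "arguments": {"targets": [[0.05,0,0,0],[0.05,0,0,0],[0,0,0,0],[0,0,0,0]]}}

```text
time_s: 12.7
eef_pos: [570.0, 133.7, 209.9]
ee_rot: [-0.0, 0.998, -0.06, 0.0]
force: [-0.0, 0.4, -2.0]
grip_width: 0.626
```

Call:
{"name": "apply_moves", "arguments": {"targets": [[0.05,0,0,0],[0,0,0,0],[0,0,0,0]]}}

```text
time_s: 13.0
eef_pos: [570.5, 133.6, 209.9]
ee_rot: [0.0, 0.998, -0.06, 0.0]
force: [-0.9, -0.0, 0.1]
grip_width: 0.626
```

```bash
cat > fm.py <<'E'
from h import *
np.set_printoptions(suppress=True,precision=2)
f=[]
for i in range(6):
    capture('top')
    s=readout.sense();f.append(s['force'])
print(np.mean(f,0),np.std(f,0),s['eef_pos'],s['time_s'])
E
python3 fm.py
```

```text
[-0.35  0.07 -0.93] [0.35 0.3  0.3 ] [570.47 133.6  209.93] 13.3
```

Call:
{"name": "apply_moves", "arguments": {"targets": [[0.05,0,0,0],[0,0,0,0],[0,0,0,0]]}}

```text
time_s: 13.6
eef_pos: [570.9, 133.6, 209.9]
ee_rot: [0.0, 0.998, -0.06, -0.0]
force: [0.0, 0.2, -0.7]
grip_width: 0.624
```

```bash
python3 fm.py
```

```text
[-0.39  0.16 -1.37] [0.57 0.45 0.54] [570.93 133.59 209.9 ] 13.9
```

Call:
{"name": "apply_moves", "arguments": {"targets": [[0.05,0,0,0],[0,0,0,0],[0,0,0,0]]}}

```text
time_s: 14.2
eef_pos: [571.5, 133.5, 209.9]
ee_rot: [-0.0, 0.998, -0.06, 0.0]
force: [0.1, -0.0, -1.3]
grip_width: 0.627
```

```bash
python3 fm.py
```

```text
[ 0.01  0.12 -1.22] [0.14 0.44 0.25] [571.45 133.49 209.93] 14.5
```

Call:
{"name": "apply_moves", "arguments": {"targets": [[0.05,0,0,0],[0,0,0,0],[0,0,0,0]]}}

```text
time_s: 14.8
eef_pos: [572.0, 133.5, 209.9]
ee_rot: [-0.0, 0.998, -0.06, 0.0]
force: [-1.1, 0.1, -1.1]
grip_width: 0.626
```

```bash
python3 fm.py; python3 - <<'E'
from h import *
c=snap('wrist','wG')
cv2.imwrite('pics/wGc.png',cv2.resize(c['img'][0:150,170:480,::-1],None,fx=2.5,fy=2.5))
E
```

```text
[-0.52 -0.13 -0.99] [0.2  0.39 0.59] [571.94 133.43 209.91] 15.1
```

View pics/wGc.png

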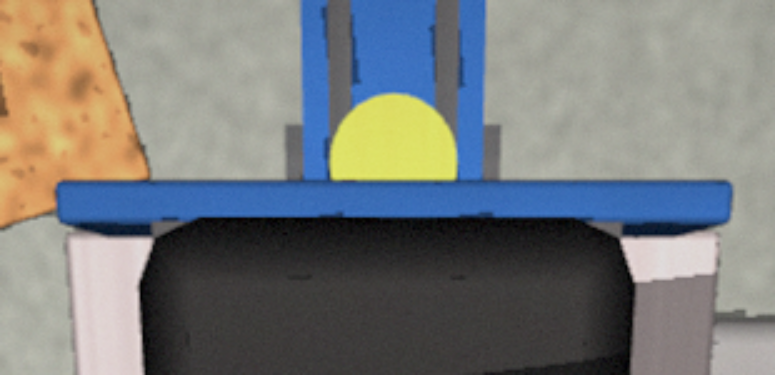

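Call:
{"name": "apply_moves", "arguments": {"targets": [[0.05,0,0,0],[0,0,0,0],[0,0,0,0]]}}

```text
time_s: 15.45
eef_pos: [572.2, 133.4, 209.8]
ee_rot: [0.0, 0.998, -0.06, -0.0]
force: [-2.3, -0.2, -0.8]
grip_width: 0.626
```

```bash
python3 fm.py
```

```text
[-3.2  -0.02 -1.04] [0.3  0.34 0.37] [572.27 133.4  209.83] 15.75
```

Call:
{"name": "apply_moves", "arguments": {"targets": [[0,0,0,0],[0,0,0,0],[0,0,0,0],[0,0,0,0],[0,0,0,0]], "grip": 8.5}}

```text
time_s: 16.25
eef_pos: [572.5, 133.4, 210.0]
ee_rot: [-0.0, 0.998, -0.06, 0.0]
force: [-0.4, -0.3, 0.1]
grip_width: 0.993
```

Call:
{"name": "apply_moves", "arguments": {"targets": [[0,0,-1.0,0],[0,0,-2.5,0],[0,0,-3.0,0],[0,0,-2.0,0],[0,0,-1,0],[0,0,0,0],[0,0,0,0],[0,0,0,0]]}}

```text
time_s: 17.05
eef_pos: [572.2, 133.4, 303.6]
ee_rot: [0.0, 0.998, -0.06, -0.001]
force: [-0.2, 0.1, 0.1]
grip_width: 0.994
```

Call:
{"name": "apply_moves", "arguments": {"targets": [[0,0,0,0],[0,0,0,0],[0,0,0,0],[0,0,0,0],[0,0,0,0],[0,0,0,0],[0,0,0,0],[0,0,0,0]]}}

```text
time_s: 17.85
eef_pos: [572.4, 133.4, 304.9]
ee_rot: [0.0, 0.998, -0.06, -0.0]
force: [-0.1, -0.4, 0.1]
grip_width: 0.996
```

```bash
python3 - <<'E'
from h import *
c=snap('wrist','wH');d=snap('side','sH')
s=readout.sense();print(s['eef_pos'],s['force'],s['grip_width'],s['time_s'])
cv2.imwrite('pics/sHc.png',cv2.resize(d['img'][150:330,180:400,::-1],None,fx=3.3,fy=3.3,interpolation=cv2.INTER_CUBIC))
E
```

```text
[572.41072907 133.40338941 304.89203813] [-0.89208974  0.33542287 -0.03163324] 0.9950798770304599 17.95
```

View pics/wH.png

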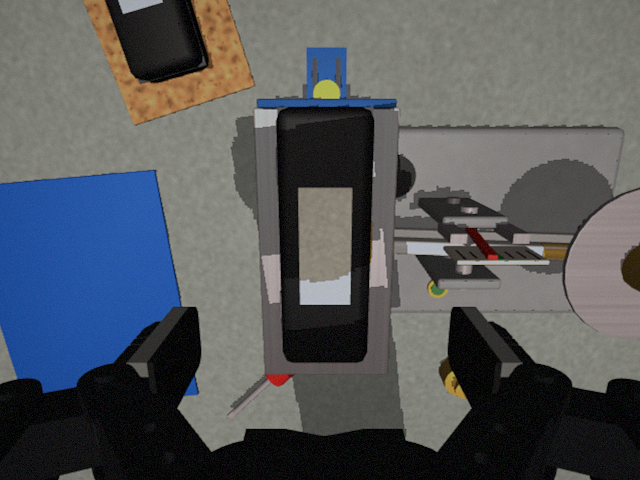

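View pics/sHc.png

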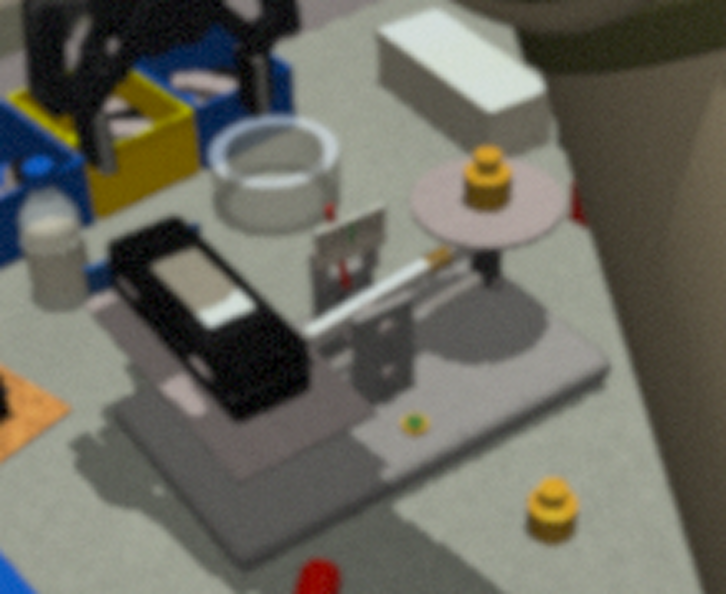

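```bash
python3 - <<'E'
from h import *
c=load('wH')
for z in (101,115,129): print(z,np.linalg.norm(onz(c,264,374,z)-onz(c,387,374,z)), onz(c,326,107,z))
for z in (143,):
    p=np.array([onz(c,u,v,z) for u,v in [(284,361),(366,361),(374,109),(277,109)]]);print(p.round(1),p.mean(0),np.linalg.norm(p[0]-p[3]),np.linalg.norm(p[0]-p[1]))
plan([572.4,133.4,180])
E
```

```text
101 91.5517125094581 [650.55103146 124.30871438 101.        ]
115 86.87864565310099 [650.01222212 124.44167978 115.        ]
129 82.20557879674384 [649.47341279 124.57464517 129.        ]
[[502.  168.6 143. ]
 [495.8 117.8 143. ]
 [644.9  99.6 143. ]
 [651.  150.6 143. ]] [573.4252825  134.15610173 143.        ] 150.17445347291124 51.20590167804804
tool shift cm [-0.    0.   12.49] yaw x -6.83 zdown [-0.  0. -1.]
```

Call:
{"name": "apply_moves", "arguments": {"targets": [[0,0,3.0,0],[0,0,4.0,0],[0,0,2.5,0],[0,0,1.5,0],[0,0,0.7,0],[0,0,0.3,0],[0,0,0,0],[0,0,0,0]]}}

```text
time_s: 18.75
eef_pos: [572.8, 133.4, 185.8]
ee_rot: [-0.0, 0.998, -0.06, 0.001]
force: [0.7, -0.9, -0.2]
grip_width: 0.992
```

Call:
{"name": "apply_moves", "arguments": {"targets": [[0,0,0,0],[0,0,0,0],[0,0,0,0],[0,0,0,0],[0,0,0,0],[0,0,0,0],[0,0,0,0]], "grip": 4.6, "force": 30}}

```text
time_s: 19.45
eef_pos: [572.6, 133.3, 185.4]
ee_rot: [0.0, 0.998, -0.06, 0.0]
force: [-0.9, -0.9, 6.2]
grip_width: 0.63
```

Call:
{"name": "apply_moves", "arguments": {"targets": [[-0.2,0,0,0],[-0.4,0,-0.2,0],[0,0,-0.8,0],[0,0,-2,0],[0,0,-3,0],[0,0,-4,0],[0,0,-3,0],[0,0,-1,0]]}}

```text
time_s: 20.25
eef_pos: [566.6, 134.3, 328.1]
ee_rot: [-0.0, 0.998, -0.059, 0.002]
force: [-0.2, -0.1, -1.8]
grip_width: 0.627
```

```bash
python3 - <<'E'
from h import *
c=snap('wrist','wI');d=snap('top','tI')
s=readout.sense();print(s['eef_pos'],s['joints'],s['force'],s['grip_width'],s['time_s'])
plan([464.5,-422.7,310])
E
```

```text
[566.41050118 134.16691279 325.35693126] [3.14228198e-02 4.26772541e-01 1.28064995e+00 2.98067770e-05
 1.43315137e+00 1.72139097e+00] [ 0.15067389 -0.22916492 -2.48638488] 0.6250443096173987 20.35
tool shift cm [-3.5  56.5   1.52] yaw x -6.83 zdown [ 1.e-03  1.e-04 -1.e+00]
```

View pics/wI.png

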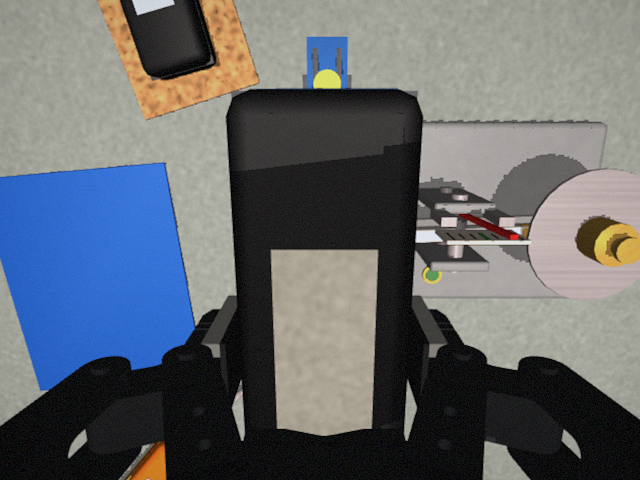

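View pics/tI.png

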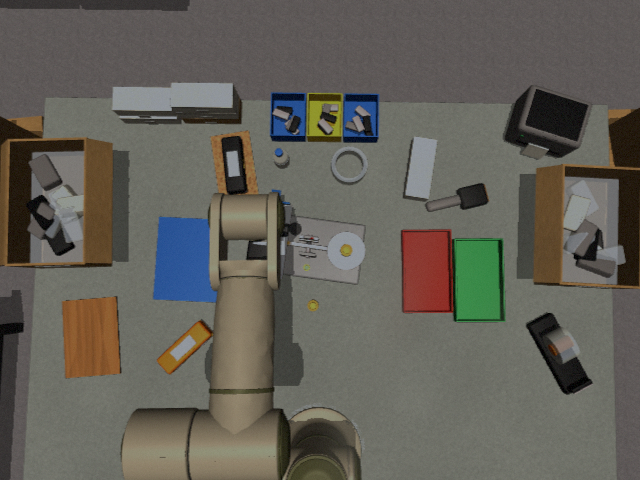

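Call:
{"name": "apply_moves", "arguments": {"targets": [[-0.1,2.0,0,0],[-0.2,4.0,0,0],[-0.3,4.5,0,0],[-0.3,4.5,0,0],[-0.3,4.5,0,0],[-0.3,4.5,0,0],[-0.3,4.5,0,0],[-0.3,4.5,0,0]]}}

```text
time_s: 21.15
eef_pos: [505.3, -192.5, 322.6]
ee_rot: [-0.001, 0.998, -0.06, -0.002]
force: [1.0, -1.1, -1.9]
grip_width: 0.626
```

Call:
{"name": "apply_moves", "arguments": {"targets": [[-0.3,4.5,0,0],[-0.3,4.5,0,0],[-0.3,4.5,0,0],[-0.3,4.5,0,0],[-0.2,4.0,0,0],[-0.1,1.5,0,-4.0],[0,0,0,-4.0],[0,0,0,0]]}}

```text
time_s: 21.95
eef_pos: [463.1, -422.8, 322.1]
ee_rot: [-0.002, 1.0, 0.01, -0.001]
force: [0.6, 0.7, -2.2]
grip_width: 0.626
```

Call:
{"name": "apply_moves", "arguments": {"targets": [[0,0,0,0],[0,0,0,0]]}}

```text
time_s: 22.15
eef_pos: [463.6, -422.1, 324.2]
ee_rot: [-0.001, 1.0, 0.01, -0.0]
force: [-0.0, 0.3, -1.5]
grip_width: 0.625
```

```bash
python3 - <<'E'
from h import *
np.set_printoptions(suppress=True,precision=1)
c=snap('wrist','wJ')
print([(round(r['score'],2),round(r['location'][0]*640),round(r['location'][1]*480)) for r in nets.boxes_of('wrist','green_tray')][:3])
s=readout.sense();print(s['eef_pos'],s['joints'],s['force'],s['grip_width'],s['time_s'])
plan([464.5,-422.7,310])
E
```

```text
[(0.9, 332, 79)]
[ 463.6 -422.2  324.7] [-0.9  0.5  1.1  0.   1.5  0.6] [-0.3  0.1 -2.8] 0.6232827133890906 22.25
tool shift cm [0.1 0.1 1.5] yaw x 1.15 zdown [-0.  0. -1.]
```

View pics/wJ.png

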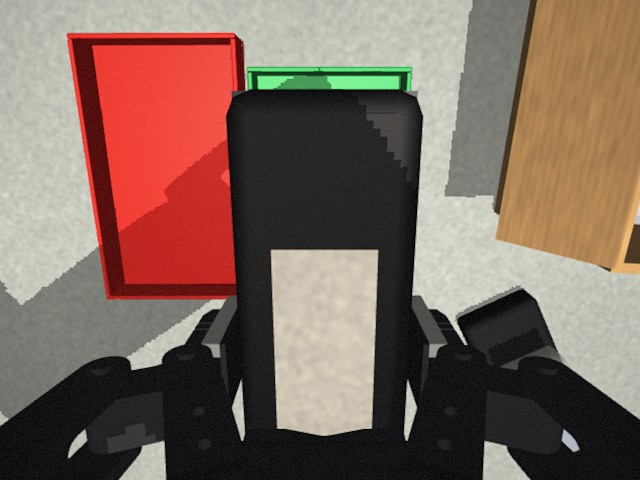

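```bash
python3 - <<'E'
from h import *
np.set_printoptions(suppress=True,precision=1)
c=load('wJ'); print(onz(c,247,68,36),onz(c,412,68,36),onz(c,329.5,68,36))
E
```

```text
[ 574.  -356.9   36. ] [ 576.5 -488.2   36. ] [ 575.2 -422.6   36. ]
```

Call:
{"name": "apply_moves", "arguments": {"targets": [[0,0.15,2.0,0],[0,0,4.0,0],[0,0,4.5,0],[0,0,4.5,0],[0,0,4.0,0],[0,0,2.5,0],[0,0,1.0,0],[0,0,0.4,0]]}}

```text
time_s: 23.05
eef_pos: [463.6, -424.0, 95.6]
ee_rot: [-0.0, 1.0, 0.01, -0.0]
force: [-0.4, 0.6, -1.4]
grip_width: 0.626
```

Call:
{"name": "apply_moves", "arguments": {"targets": [[0,0,0,0],[0,0,0,0],[0,0,0.1,0],[0,0,0,0]]}}

```text
time_s: 23.45
eef_pos: [463.7, -424.2, 95.6]
ee_rot: [0.0, 1.0, 0.01, 0.0]
force: [0.8, -0.0, -2.0]
grip_width: 0.628
```

Call:
{"name": "apply_moves", "arguments": {"targets": [[0,0,0.2,0],[0,0,0.2,0],[0,0,0.1,0],[0,0,0,0],[0,0,0,0]]}}

```text
time_s: 23.95
eef_pos: [463.5, -424.1, 89.8]
ee_rot: [-0.0, 1.0, 0.01, -0.0]
force: [-0.6, -0.4, -2.5]
grip_width: 0.627
```

Call:
{"name": "apply_moves", "arguments": {"targets": [[0,0,0.1,0],[0,0,0,0],[0,0,0,0]]}}

```text
time_s: 24.25
eef_pos: [463.5, -424.1, 88.9]
ee_rot: [-0.0, 1.0, 0.01, -0.0]
force: [-0.2, 0.1, -2.2]
grip_width: 0.628
```

Call:
{"name": "apply_moves", "arguments": {"targets": [[0,0,0.1,0],[0,0,0,0],[0,0,0,0]]}}

```text
time_s: 24.55
eef_pos: [463.6, -424.2, 88.6]
ee_rot: [0.0, 1.0, 0.01, 0.0]
force: [-1.5, 1.3, 6.6]
grip_width: 0.627
```

Contact with the tray floor (force jumped to +6.6 N). I'll release and lift.

Call:
{"name": "apply_moves", "arguments": {"targets": [[0,0,0,0],[0,0,0,0],[0,0,0,0],[0,0,0,0],[0,0,0,0],[0,0,0,0]], "grip": 7.2}}

```text
time_s: 25.15
eef_pos: [463.5, -424.1, 87.8]
ee_rot: [-0.0, 1.0, 0.01, -0.0]
force: [-0.0, -0.2, -0.0]
grip_width: 0.844
```

Call:
{"name": "apply_moves", "arguments": {"targets": [[0,0,-1.0,0],[0,0,-2.5,0],[0,0,-4.5,0],[0,0,-4.5,0],[0,0,-4.5,0],[0,0,-2.5,0],[0,0,0,0],[0,0,0,0]]}}

```text
time_s: 25.95
eef_pos: [463.4, -423.9, 283.2]
ee_rot: [0.0, 1.0, 0.01, 0.0]
force: [0.9, 0.4, -1.5]
grip_width: 0.846
```

```bash
python3 - <<'E'
from h import *
np.set_printoptions(suppress=True,precision=1)
c=snap('wrist','wK');d=snap('top','tK')
s=readout.sense();print(s['eef_pos'],s['force'],s['grip_width'],s['time_s'])
print([(round(r['score'],2),onz(c,r['location'][0]*640,r['location'][1]*480,46)) for r in nets.boxes_of('wrist','case')][:3])
E
```

```text
[ 463.3 -423.8  281.6] [-0.3 -0.1  0.2] 0.8406913942760936 26.05
[(0.89, array([ 474.2, -423.6,   46. ]))]
```

View pics/wK.png

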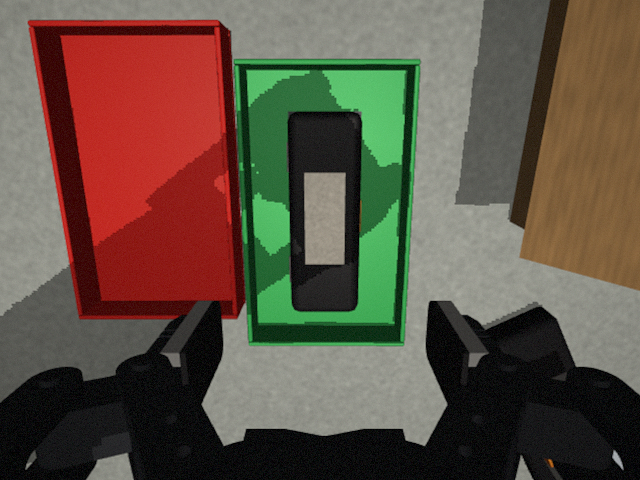

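View pics/tK.png

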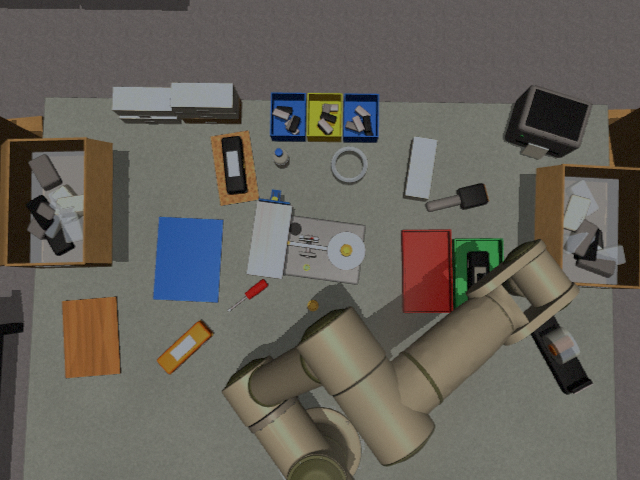

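```bash
python3 - <<'E'
from h import *
print(ctrl.finish_job())
E
```

```text
the job is handed in; nothing more can be done
None
```

The case is full. It now lies flat and released in the green tray, and I handed the job in at about 26 s of the 56 s allowed.

**Weighing:** I set the case on the loading pan and slid it forward in 0.5 mm steps. The force then rose to about 3 N against the stop (limit 12 N). I let go, lifted clear and waited about 1.5 s. From its width in the wrist picture, the loading pan then stood about 101 mm above the bench. Empty, it stood at about 129 mm, so it had dropped to its lower limit. The side view also showed the brass weight's pan higher. In the hand the case pulled about 1.8 N on the wrist sensor, a noisy reading that also fits a full case.

**Last checks:**
- **Case position:** the last wrist picture shows the case flat and well inside the green tray. The network put its centre about 11 mm ahead of the tray's centre.
- **Touch on the floor:** it met the tray floor at about 7 N on the sensor (limit 40 N).
- **Gripper:** it is open and about 160 mm above the case.
- **Other things:** in the top picture those in view look unmoved. The arm hid part of the spare weight and the front of the green tray.

No check failed. I did not measure the beam's tilt or speed, only the pan's height. Force readings scatter by up to about 1 N, so the small ones are approximate.

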